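Pack the shaker kit into its caddy

ROBOT

A 6-joint arm with a two-finger parallel gripper is mounted at the origin on the work surface. World frame = base frame: x ahead of the robot, y to its left, z up, the work surface at z = 0. Lengths are in mm, angles in rad, forces in N, time in s.
With the tool pointing down it reaches from about 350 to 975 mm from the base axis. Payload 7.1 kg.
Tool frame: the origin (TCP) lies midway between the tips of the shut fingers; the grasp point (between the pads) lies ctrl.grip_point_offset behind it (ctrl.grip_point_offset is the distance from the TCP to the grasp point, in mm); z points along the fingers, y is the line along which they close (so a half turn about z gives the same grasp; the last joint's range is limited). The gripper opens to 88 mm and grips with 3 to 60 N. Pads are 20 mm wide; open, the fingers measure 115 mm over their backs; the gripper's body (75 mm by 178 mm) begins 61 mm behind the grasp point.
Start: joints at [1.27, 0.423, 1.63, -0, 1.089, -0.019], TCP at [173.771, 600.34, 222.675] pointing down, gripper open.
Joint ranges: [-3, 3], [-0.9, 2.11], [0.09, 2.58], [-1.31, 4.45], [0.11, 2.69], [-2.54, 2.54]. Speed limits (rad/s): [2.39, 2.39, 3.01, 3.14, 3.14, 3.14].

INTERFACE

Orientations are given as a rotation vector (axis times angle).
In Python, from workcell import ctrl gives the robot as it stands.
- The arm moves only by the tool apply_moves, never from a script. Its argument "targets" is a list of rows, each an object of numbers: "tx", "ty", "tz": the shift along the world's x, y, z in m; "spin": the turn about the world's z in degrees. In form: [{"tx": .., "ty": .., "tz": .., "spin": ..}, ...]. A call has exactly 8 rows; each row is the pose to reach, as a shift and turn from the pose commanded when the call began; what a row does not reach only later rows make up. A row lasts 1/10 s, in which the tool goes at most 50 mm and 8.59 degrees, less where a joint would pass 70% of its speed; a pose out of reach is approached as far as the arm can. A call with a gripper value outside its range is refused whole. "gripper" is the closure, from -1 (fully open) to 1 (shut), set as the call begins (left out, the last holds). The fingers move at their own pace and stop on an object; the grip force is fixed at half the most. Time passes only in rows, so rows that repeat a pose let the fingers close, or fill a call up. It gives the time, the measured TCP pose, the force, the opening and the grip force at its end, in the units of the state.
- ctrl.get_obs(): the state, without advancing time (a new reading comes with each control period).
- ctrl.get_image(name): name is "scene" or "top" or "wrist"; returns the picture (384x512x3 uint8, red, green, blue); there is no depth.
- ctrl.get_calibration(name): a dict with "fov_y" (degrees; the focal length in pixels is half the picture's height over the tangent of half this angle, whatever the lens; pixels are square), "cx", "cy" (the principal point, pixels), "rvec" (rotation vector, rad) and "tvec" (3), from world to camera coordinates, as OpenCV has them. Camera axes: x right, y down, z forward; pixel columns grow to the right and rows downward; lengths in mm; the calibration is good to about 2 mm. A picture is of the moment at which its call begins: read the wrist's pose just before it. get_calibration takes no time and is no camera call; for the wrist camera it gives the pose at the moment of the call.
- ctrl.close_job(): hands the job in; it is judged then, once.
Trained networks look in the newest picture that a camera, given by its name, has taken for a name from the list of things; names that differ only in an ending like _2 or _b are one class to them, and where a whole thing is asked for, a point or a joint stands for the part that bears it (a point fixed in the world has none). Each returns a list of dicts, best first, with "score" (0 to 1); they miss things now and then, are a little off and sometimes report something else, mostly with a low value. They report only what shows in the picture. A call takes as long as a camera call. They do not tell look-alikes from the thing itself.
- ctrl.outline_of(name, camera): "pixels" (384x512 bool, what is visible of it) and "box" ([left, top, right, bottom] in pixels, round what is visible of it).
- ctrl.pinpoint(name, camera): "uv" ([column, row] in pixels: a listed point, or the origin of a listed thing).
The state is a dict: "t": time; "qpos": joint angles; "qvel": joint speeds; "joint_torque": joint torques, N m; "ee_pos": TCP position; "orientation": TCP orientation; "ft_force": force on the tool from outside, world axes, zero at the start; "moment": the same for the moment, N m; "width": finger opening in mm; "grasp_force": force on a finger pad.
Only numpy, scipy, OpenCV 4.12 (cv2) and the standard library are available. Lean on these libraries where they do the work, as an engineer would, in place of code of your own. Each camera call takes 0.05 s, during which the arm holds its last target. There are 200 camera calls.

TASK

Pack the shaker's kit into the wooden caddy: stand the large round lidded canister in the wide round nest, the small round lidded canister in the narrow round nest, and lower the tube clamp whose plate has two holes onto the two locating pins until it lies flat on its insert. Leave the look-alikes (the open cup, the square tin and the clamp without holes) standing where they are.

Things in the scene. Friction and masses are not known exactly. Their poses are not given: they have to be found in the camera images.
- caddy: Pale open wooden caddy on the bench, 146 (x) by 308 (y) mm outside, 36 mm high, 8 mm walls and floor; it does not move. Origin: centre of the underside. It holds three drop-in inserts side by side along its y, 96 mm from centre to centre; which is in which bay varies. Axes of caddy and inserts are parallel.
- wide_nest: Fixed plywood insert in the caddy, 126 mm (x) by 92 mm (y), 22 mm thick, with one wide round recess, 74 mm diameter, 12 mm deep, in its middle. Origin: centre of the underside, 8 mm above the bench; recess floor 10 mm and top 22 mm above the origin. Home of the large canister.
- narrow_nest: As the wide nest, but its round recess is 54 mm in diameter (same depth and heights). Home of the small canister.
- pin_nest: Fixed plywood insert in the caddy, 126 (x) by 92 (y) mm, 10 mm thick. Two upright steel pins on its x axis, 38 mm either side of the middle: round at +x, diamond at -x; 12 mm across for 9 mm, then tapering to a nose 20 mm above the top face. Origin: centre of the underside, 8 mm above the bench; top face 10 mm above it. Home of the drilled clamp, either way round.
- large_canister: Closed round steel sample canister, 58 mm diameter, 48 mm high, with a small black knob (14 mm diameter, 12 mm high) on its lid; 0.2 to 0.37 kg. Stands upright on the bench. Origin: centre of the underside, z up.
- small_canister: Closed round steel sample canister like the large one but 38 mm in diameter, also 48 mm high with the same 14 x 12 mm black knob; 0.1 to 0.19 kg. Origin: centre of the underside, z up.
- drilled_clamp: Tube clamp: aluminium plate 108 (x) by 60 (y) by 8 mm with two 16 mm through holes on its x axis, 38 mm either side of the middle; on it a dark stepped wooden block, 40 mm wide in y, 50 mm long in x up to 28 mm above the underside, then 32 mm long up to the top at 50 mm, black dot on top. 0.16 to 0.29 kg. Grip across y. Origin: centre of the plate's underside, z up.
- plain_clamp: Look-alike, stays where it is: same plate and wooden block as the drilled tube clamp, but the plate has no holes. Origin: centre of the underside, axes as for the drilled clamp.
- open_cup: Look-alike, stays where it is: open, empty round steel cup, 58 mm diameter, 48 mm high, no lid and no knob. Origin: centre of the underside.
- square_tin: Look-alike, stays where it is: square steel tin, 40 x 40 mm, 48 mm high, with the same black knob on top. Origin: centre of the underside.
There are look-alikes about, which are no part of the job. Leave any orange or purple look-alike of the large_canister alone.

How it is judged (in metres and radians):
At the end, for the whole second after the job is handed in: Canisters within 12 mm of their nest centres, clamp within 8 mm of the pin nest centre and 0.15 rad of the pin line; all within 4 mm of fully down, tilted under 0.12 rad, released, at rest. Look-alikes moved under 25 mm and upright within 0.2 rad (horizontal distance between large_canister and wide_nest below 0.012 m and z of large_canister in the frame of wide_nest below 0.014 m and angle between each of large_canister, small_canister, drilled_clamp's own z axis and vertical below 0.12 rad and linear speed of each of large_canister, small_canister, drilled_clamp below 0.02 m/s and contact force between the fingers and large_canister below 0.1 N and horizontal distance between small_canister and narrow_nest below 0.012 m and z of small_canister in the frame of narrow_nest below 0.014 m and contact force between the fingers and small_canister below 0.1 N and horizontal distance between drilled_clamp and pin_nest below 0.008 m and z of drilled_clamp in the frame of pin_nest below 0.014 m and contact force between the fingers and drilled_clamp below 0.1 N and angle between the x axis of drilled_clamp and the x axis of pin_nest, either way round below 0.15 rad and distance of each of open_cup, square_tin, plain_clamp from where it was at the start of the episode below 0.025 m and angle between each of open_cup, square_tin, plain_clamp's own z axis and vertical below 0.2 rad); the robot touches nothing.
It fails at once if open cup was knocked over or moved away (distance of open_cup from where it was at the start of the episode above 0.03 m or angle between open_cup's own z axis and vertical above 0.5 rad).
It fails at once if square tin was knocked over or moved away (distance of square_tin from where it was at the start of the episode above 0.03 m or angle between square_tin's own z axis and vertical above 0.5 rad).
It fails at once if plain clamp was knocked over or moved away (distance of plain_clamp from where it was at the start of the episode above 0.03 m or angle between plain_clamp's own z axis and vertical above 0.5 rad).
It also fails if it takes over 91 s, if anything falls off the work surface, if the arm or the gripper's body presses on something with over 40 N, if the wrist force passes 120 N, or if a joint passes its speed limit or range.

## Working session

There is one attempt and no reset: what is moved stays moved. The work goes in short steps, Python scripts to look and compute and a tool call to move; the robot and the scene stay as the last step left them, time stands still between calls to the robot, and variables do not carry over. Pictures are saved under pics/ and viewed, at most 17 in all, crops included, and the job is handed in when it is done.

Besides the shell and the picture viewer there is one more tool, called after "Request:" by a JSON object that holds its "op" and its "data", one argument or row to a line. apply_moves: Moves the arm, as the interface text tells. Its arguments: {"type":"object","properties":{"targets":{"type":"array"},"gripper":{"type":"number"}},"required":["targets"]}

```bash
mkdir -p pics
python3 - <<'E'
from workcell import ctrl
import cv2,numpy as np
print(ctrl.get_obs(), ctrl.grip_point_offset)
for c in("scene","top"):
    cv2.imwrite(f"pics/{c}0.png",cv2.resize(ctrl.get_image(c)[:,:,::-1],None,fx=1.5,fy=1.5,interpolation=cv2.INTER_CUBIC))
    print(c,ctrl.get_calibration(c))
    for n in "caddy wide_nest narrow_nest pin_nest large_canister small_canister drilled_clamp plain_clamp open_cup square_tin".split():
        print(n,[(np.round(d["uv"]).tolist(),round(float(d["score"]),2)) for d in ctrl.pinpoint(n,c)])
E
```

```text
{'t': 0.0, 'qpos': array([ 1.26999359e+00,  4.23823878e-01,  1.63068593e+00, -2.12210354e-05,
        1.08861318e+00, -1.89624801e-02]), 'qvel': array([0.00180767, 0.00099889, 0.00010031, 0.0012518 , 0.00137026,
       0.0005069 ]), 'joint_torque': array([ 4.40303207e-03, -5.44618857e+01, -2.73676014e+01,  6.45038788e-02,
        2.28476065e-02, -1.22327438e-04]), 'ee_pos': array([173.61982808, 599.81806866, 221.91389442]), 'orientation': array([-4.41202763e-01, -3.11022905e+00,  2.37771038e-03]), 'ft_force': array([-0.37899378,  0.36707074,  0.57237271]), 'moment': array([-0.02172472,  0.05225859,  0.01478711]), 'grasp_force': 0.0, 'width': 88.03854111670117} 18.700000000000003
scene {'fov_y': 47.28632578015876, 'cx': 262.15885008107165, 'cy': 189.28431862399708, 'rvec': array([ 1.74857382,  1.48066489, -0.782189  ]), 'tvec': array([ -46.06601922, -230.36130588, 1541.1937458 ])}
caddy [([356.0, 203.0], 0.67)]
wide_nest [([325.0, 209.0], 0.79)]
narrow_nest [([387.0, 193.0], 0.95), ([355.0, 199.0], 0.65), ([248.0, 239.0], 0.48), ([198.0, 238.0], 0.39)]
pin_nest [([353.0, 200.0], 0.63)]
large_canister [([184.0, 208.0], 0.95), ([110.0, 195.0], 0.87), ([177.0, 182.0], 0.84)]
small_canister [([241.0, 204.0], 0.69)]
drilled_clamp [([248.0, 240.0], 0.85)]
plain_clamp [([199.0, 240.0], 0.88)]
open_cup [([138.0, 216.0], 0.84)]
square_tin []
top {'fov_y': 51.71768866473256, 'cx': 251.28003226553173, 'cy': 187.54406512434048, 'rvec': array([ 2.12029388, -2.17831146,  0.14798444]), 'tvec': array([ -29.98479571,  489.35999616, 1195.28946381])}
caddy []
wide_nest [([202.0, 175.0], 0.9)]
narrow_nest [([145.0, 187.0], 0.93)]
pin_nest [([174.0, 182.0], 0.91)]
large_canister [([310.0, 195.0], 0.85), ([373.0, 225.0], 0.61), ([323.0, 234.0], 0.51)]
small_canister [([350.0, 152.0], 0.48)]
drilled_clamp [([264.0, 153.0], 0.89)]
plain_clamp []
open_cup [([347.0, 194.0], 0.8)]
square_tin [([269.0, 197.0], 0.57)]
```

View pics/top0.png

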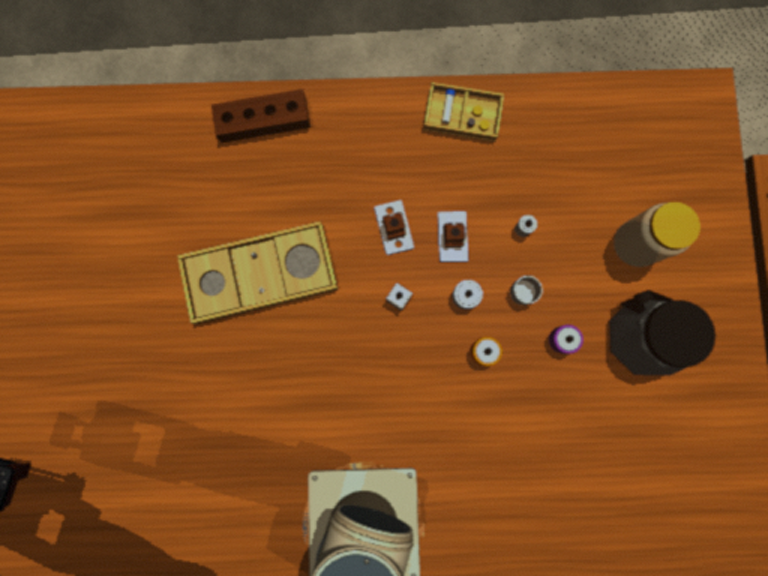

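View pics/scene0.png

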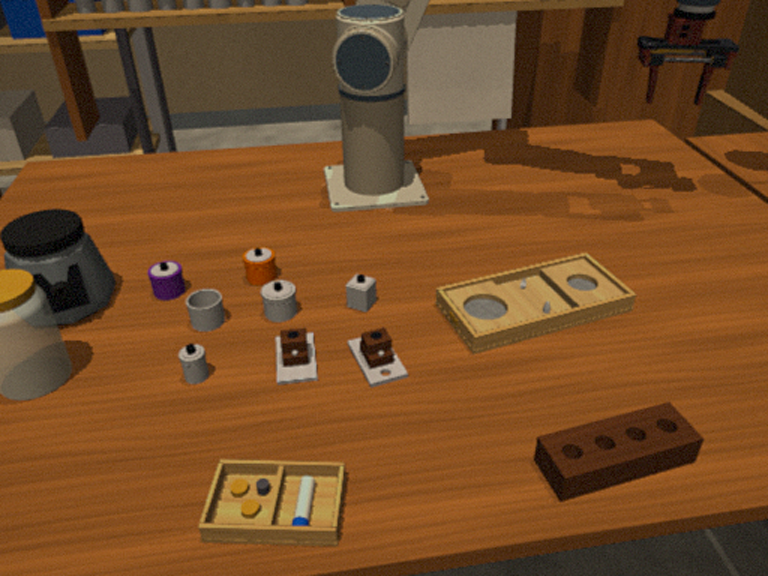

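Top view (in 512-wide pixels): the plain silver lidded canister is the large one at (312,196). What could be mistaken for it: orange (325,234), purple (378,227), open cup (351,194), and square tin (266,197). Small canister is at (351,150). The clamp with holes is at (263,151) and the one without is at (302,157). The caddy, left to right, holds narrow (141,188), pin (173,182) and wide (201,174).

```bash
cat > h.py <<'E'
from workcell import ctrl
import cv2,numpy as np
def cam(c,k=None):
    k=k or ctrl.get_calibration(c); f=192/np.tan(np.radians(k["fov_y"]/2))
    K=np.array([[f,0,k["cx"]],[0,f,k["cy"]],[0,0,1]])
    R=cv2.Rodrigues(np.array(k["rvec"]))[0]; return K,R,np.array(k["tvec"]).reshape(3,1)
def ray(c,uv,k=None):
    K,R,t=cam(c,k); return (-R.T@t).ravel(), R.T@np.linalg.solve(K,[*uv,1])
def atz(c,uv,z,k=None):
    o,d=ray(c,uv,k); return o+d*(z-o[2])/d[2]
def tri(a,b):
    P=[ray(*a),ray(*b)]
    A=np.zeros((3,3));v=np.zeros(3)
    for o,d in P:
        d=d/np.linalg.norm(d);M=np.eye(3)-np.outer(d,d);A+=M;v+=M@o
    x=np.linalg.solve(A,v); return x,[round(float(np.linalg.norm(np.cross(x-o,d/np.linalg.norm(d)))),1) for o,d in P]
E
python3 - <<'E'
from h import *
np.set_printoptions(precision=1,suppress=True)
for n,s,t in [("large",(184,208),(310,195)),("drilled",(248,240),(264,153)),("wide",(325,209),(202,175)),("narrow",(387,193),(145,187)),("pin",(353,200),(174,182)),
 ("largeknob",(278/1.5,288/1.5),(468/1.5,294/1.5)),("smallknob",(193/1.5,349/1.5),(528/1.5,224/1.5)),("drilldot",(376/1.5,333/1.5),(394/1.5,222/1.5))]:
    print(n,*tri(("scene",s),("top",t)))
for n,uv in dict(cup=(527/1.5,291/1.5),tin=(399/1.5,296/1.5),plain=(453/1.5,236/1.5),orange=(487/1.5,351/1.5),jar=(430,150)).items(): print(n,atz("top",uv,45))
K,R,t=cam("wrist");print("wrist",(-R.T@t).ravel(),R[2])
E
```

```text
large [ 463.5 -231.2    4. ] [2.6, 2.6]
drilled [605.4 -87.1  -3.6] [0.3, 0.3]
wide [537.  116.2  10.9] [4.0, 4.0]
narrow [503.  295.5  15.3] [3.8, 3.8]
pin [515.6 201.   13.7] [0.5, 0.5]
largeknob [ 455.3 -226.8   48.4] [1.1, 1.1]
smallknob [ 596.9 -356.1   50.6] [2.2, 2.2]
drilldot [608.5 -80.7  52.7] [1.0, 1.0]
cup [ 458.5 -349.2   45. ]
tin [455.3 -87.4  45. ]
plain [ 577.2 -203.2   45. ]
orange [ 339.  -261.2   45. ]
jar [ 589.6 -602.2   45. ]
wrist [109.4 620.  384.6] [ 0.2 -0.1 -1. ]
```

Request:
{"op": "apply_moves", "data": {
  "targets": [
    {"tx": 0.034,"ty": -0.035,"tz": 0,"spin": 0},
    {"tx": 0.068,"ty": -0.07,"tz": 0,"spin": 0},
    {"tx": 0.102,"ty": -0.105,"tz": 0,"spin": 0},
    {"tx": 0.136,"ty": -0.14,"tz": 0,"spin": 0},
    {"tx": 0.17,"ty": -0.175,"tz": 0,"spin": 0},
    {"tx": 0.204,"ty": -0.21,"tz": 0,"spin": 0},
    {"tx": 0.238,"ty": -0.245,"tz": 0,"spin": 0},
    {"tx": 0.272,"ty": -0.28,"tz": 0,"spin": 0}
  ],
  "gripper": -1
}}

```text
t: 1.9
ee_pos: [447.0, 318.8, 223.0]
orientation: [0.441, 3.11, 0.001]
ft_force: [1.3, 0.3, -0.1]
width: 87.5
grasp_force: 0.0
```

Request:
{"op": "apply_moves", "data": {
  "targets": [
    {"tx": 0.034,"ty": -0.035,"tz": 0,"spin": 0},
    {"tx": 0.068,"ty": -0.07,"tz": 0,"spin": 0},
    {"tx": 0.102,"ty": -0.105,"tz": 0,"spin": 0},
    {"tx": 0.134,"ty": -0.135,"tz": 0,"spin": 0},
    {"tx": 0.134,"ty": -0.135,"tz": 0,"spin": 0},
    {"tx": 0.134,"ty": -0.135,"tz": 0,"spin": 0},
    {"tx": 0.134,"ty": -0.135,"tz": 0,"spin": 0},
    {"tx": 0.134,"ty": -0.135,"tz": 0,"spin": 0}
  ]
}}

```text
t: 2.7
ee_pos: [578.7, 186.5, 222.7]
orientation: [-0.438, -3.11, 0.0]
ft_force: [-0.3, 0.3, 0.8]
width: 87.8
grasp_force: 0.0
```

```bash
cat >> h.py <<'E'
import pickle
np.set_printoptions(precision=1,suppress=True)
def shot(tag,names,view=True,fx=1):
    k=ctrl.get_calibration("wrist"); im=ctrl.get_image("wrist"); r={"k":k}
    if view: cv2.imwrite(f"pics/{tag}.png",im[:,:,::-1])
    for n in names:
        r[n]=[(d["uv"],float(d["score"])) for d in ctrl.pinpoint(n,"wrist")]
        print(n,[(np.round(u,1).tolist(),round(s,2),atz("wrist",u,8 if "nest" in n else 0,k)[:2]) for u,s in r[n]])
    pickle.dump((r,im),open(f"{tag}.pkl","wb")); print(ctrl.get_obs()["ee_pos"],ctrl.get_obs()["t"])
E
python3 -c "
from h import *
shot('w1',['wide_nest','narrow_nest','pin_nest','caddy'])"
```

```text
wide_nest [([191.8, 149.9], 0.84, array([535.5, 117. ]))]
narrow_nest [([334.6, 71.8], 0.63, array([495.3, 307.5]))]
pin_nest [([21.4, 133.5], 0.19, array([458.5, -77.7]))]
caddy []
[579.4 186.  222.8] 2.95
```

View pics/w1.png

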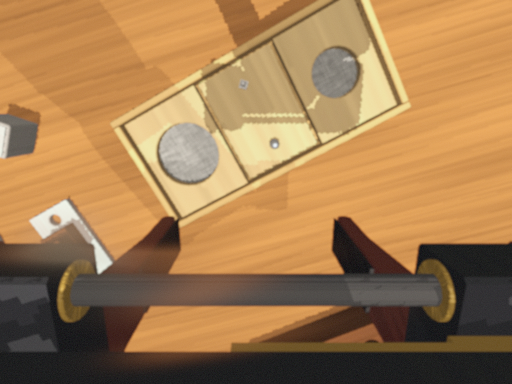

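The wrist view shows the wide recess at (188,153), pin noses at (243,84) and (275,144), and the narrow recess at (336,71). The drilled clamp's hole shows at (55,218). Next I'll take a second, aligned view from closer.

Request:
{"op": "apply_moves", "data": {
  "targets": [
    {"tx": -0.001,"ty": 0.007,"tz": -0.012,"spin": 6.6},
    {"tx": -0.002,"ty": 0.014,"tz": -0.025,"spin": 13.2},
    {"tx": -0.004,"ty": 0.022,"tz": -0.037,"spin": 20},
    {"tx": -0.005,"ty": 0.029,"tz": -0.05,"spin": 26.5},
    {"tx": -0.005,"ty": 0.029,"tz": -0.05,"spin": 26.5},
    {"tx": -0.005,"ty": 0.029,"tz": -0.05,"spin": 26.5},
    {"tx": -0.005,"ty": 0.029,"tz": -0.05,"spin": 26.5},
    {"tx": -0.005,"ty": 0.029,"tz": -0.05,"spin": 26.5}
  ]
}}

```text
t: 3.75
ee_pos: [575.3, 214.2, 173.5]
orientation: [-0.281, 3.128, 0.0]
ft_force: [0.2, 0.1, 0.5]
width: 88.0
grasp_force: 0.0
```

```bash
python3 -c "
from h import *
shot('w2',['wide_nest','narrow_nest','pin_nest'])
print(ctrl.get_obs()['orientation'])"
```

```text
wide_nest [([171.6, 120.9], 0.72, array([533.7, 116.9]))]
narrow_nest [([354.5, 117.5], 0.88, array([495.9, 306.4]))]
pin_nest [([259.8, 120.6], 0.83, array([516.8, 208.6]))]
[575.  214.2 173. ] 3.95
[-0.3  3.1  0. ]
```

View pics/w2.png

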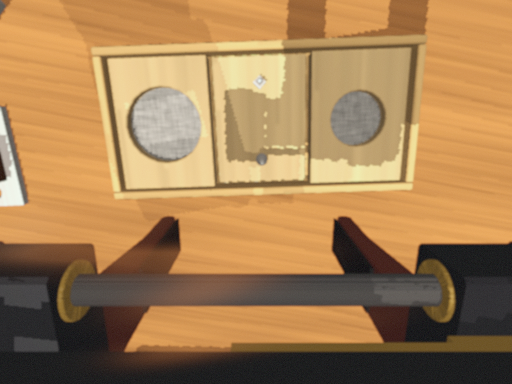

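```bash
cat >> h.py <<'E'
def tri2(ka,a,kb,b): return tri(("wrist",a,ka),("wrist",b,kb))
def load(t): return pickle.load(open(f"{t}.pkl","rb"))
E
python3 - <<'E'
from h import *
(r1,i1),(r2,i2)=load("w1"),load("w2")
C={}
for t,im,seeds in (("w1",i1,[(188,153),(336,71)]),("w2",i2,[(167,124),(357,117)])):
    hsv=cv2.cvtColor(im,cv2.COLOR_RGB2HSV); m=(hsv[...,1]<60).astype(np.uint8)
    m=cv2.morphologyEx(m,cv2.MORPH_CLOSE,np.ones((5,5)))
    n,l,st,ce=cv2.connectedComponentsWithStats(m)
    for s in seeds:
        j=l[s[1],s[0]]; print(t,s,st[j],ce[j]); C[t,s[0]]=ce[j]
k1,k2=r1["k"],r2["k"]
print("wide",tri2(k1,C["w1",188],k2,C["w2",167]),"narrow",tri2(k1,C["w1",336],k2,C["w2",357]))
for n,k,a,b in(("w1",k1,C["w1",188],C["w1",336]),("w2",k2,C["w2",167],C["w2",357])): print(n,atz("wrist",a,18,k),atz("wrist",b,18,k))
for a,b in (((243,84),(260,81)),((275,143),(262,159))): print("pin",tri2(k1,a,k2,b),atz("wrist",a,38,k1),atz("wrist",b,38,k2))
c=lambda im,u,v:cv2.resize(im[v-20:v+20,u-20:u+20,::-1],(380,290),interpolation=cv2.INTER_CUBIC)
cv2.imwrite("pics/pins.png",np.vstack([np.hstack([c(i1,243,84),c(i1,275,144)]),np.hstack([c(i2,260,81),c(i2,262,159)])]))
E
```

```text
w1 (188, 153) [ 159  123   60   60 2766] [188.4 152.4]
w1 (336, 71) [ 312   49   45   49 1715] [334.   72.5]
w2 (167, 124) [ 131   88   70   72 3950] [165.9 123.5]
w2 (357, 117) [ 331   92   50   53 2044] [355.1 117.7]
wide (array([536.2, 115.8,  24. ]), [0.1, 0.1]) narrow (array([496.3, 304.4,  16.1]), [0.0, 0.0])
w1 [536.6 114.4  18. ] [496.4 303.9  18. ]
w2 [536.6 114.   18. ] [496.4 303.8  18. ]
pin (array([488. , 202. , 110.3]), [0.3, 0.3]) [481.5 201.   38. ] [480.8 201.8  38. ]
pin (array([554.6, 218.1,  20.8]), [0.3, 0.3]) [552.6 217.8  38. ] [552.2 217.   38. ]
```

View pics/pins.png

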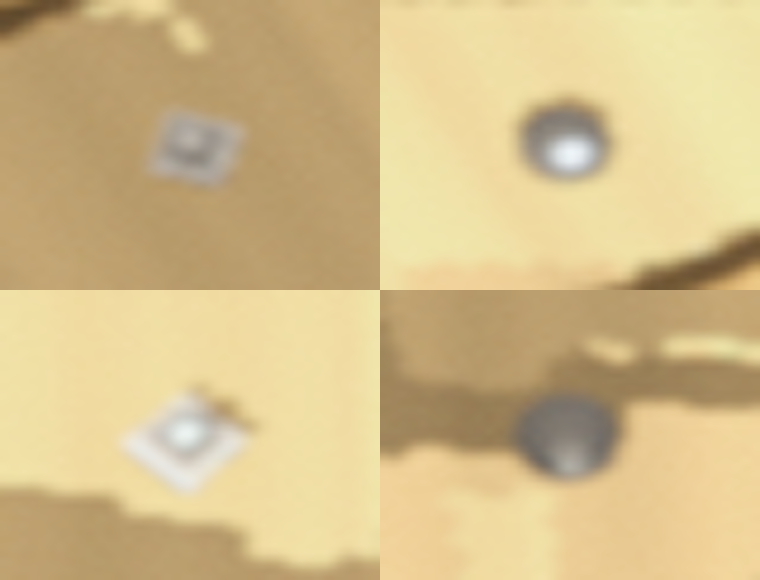

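Pin nest centre comes out at about (516.6, 209.2), with the pin line at azimuth ~12°. The midpoint of the two recesses gives the same centre, and their spacing of 194 mm agrees with 192. Next I'll look at the clamp from close.

Request:
{"op": "apply_moves", "data": {
  "targets": [
    {"tx": 0.013,"ty": -0.042,"tz": 0,"spin": 0},
    {"tx": 0.026,"ty": -0.084,"tz": 0,"spin": 0},
    {"tx": 0.039,"ty": -0.126,"tz": 0,"spin": 0},
    {"tx": 0.052,"ty": -0.168,"tz": 0,"spin": 0},
    {"tx": 0.065,"ty": -0.21,"tz": 0,"spin": 0},
    {"tx": 0.078,"ty": -0.252,"tz": 0,"spin": 0},
    {"tx": 0.09,"ty": -0.286,"tz": 0,"spin": 0},
    {"tx": 0.09,"ty": -0.286,"tz": 0,"spin": 0}
  ]
}}

```text
t: 4.75
ee_pos: [666.1, -76.1, 172.9]
orientation: [-0.276, 3.128, -0.002]
ft_force: [-0.6, -0.3, -0.4]
width: 87.6
grasp_force: 0.0
```

```bash
python3 -c "
from h import *
shot('w3',['drilled_clamp','plain_clamp','large_canister','square_tin'])
print(ctrl.get_obs()['orientation'])"
```

```text
drilled_clamp [([261.1, 122.4], 0.56, array([609.5, -79.9]))]
plain_clamp [([148.0, 81.9], 0.6, array([ 589.5, -204.1]))]
large_canister []
square_tin [([461.8, 85.5], 0.54, array([535.3, 120.9]))]
[664.3 -70.5 172.6] 5.0
[ 0.3 -3.1 -0. ]
```

View pics/w3.png

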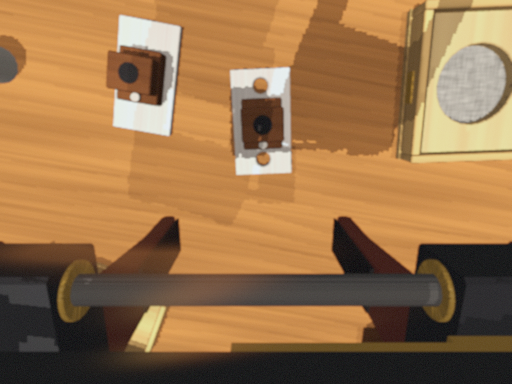

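The drilled clamp is in view with holes at (260,85) and (263,159) and its dot at (262,125), and the clamp without holes is at (148,82). The arm was still settling, so I'll retake and fit.

Run:
```python
from h import *
print(ctrl.get_obs()["ee_pos"])
shot('w4',[],view=False)
r,im=load('w4');k=r['k']; hsv=cv2.cvtColor(im,cv2.COLOR_RGB2HSV)
roi=np.zeros(im.shape[:2],np.uint8); roi[60:185,222:300]=1
m=(hsv[...,1]<75).astype(np.uint8)*roi; m=cv2.morphologyEx(m,cv2.MORPH_OPEN,np.ones((3,3)))
cs=max(cv2.findContours(m,0,2)[0],key=cv2.contourArea)
b=cv2.boxPoints(cv2.minAreaRect(cs)); P=np.array([atz("wrist",p,8,k) for p in b]); print("plate",P,P.mean(0),np.linalg.norm(np.diff(P,axis=0),axis=1))
e=max([P[1]-P[0],P[2]-P[1]],key=np.linalg.norm); print("az",np.degrees(np.arctan2(e[1],e[0])))
g=hsv[...,2]
d=((g<45).astype(np.uint8)*roi); n,l,st,ce=cv2.connectedComponentsWithStats(d)
for s,c in zip(st[1:],ce[1:]):
    if s[4]>30: print("dark",s,c,atz("wrist",c,50,k))
cv2.imwrite("pics/clampcrop.png",cv2.resize(im[55:190,205:315,::-1],None,fx=4.4,fy=4.4,interpolation=cv2.INTER_CUBIC))
```

```text
[664.3 -70.5 172.6]
[664.4 -70.3 172.7] 5.05
plate [[ 563.2 -121.2    8. ]
 [ 549.7  -61.7    8. ]
 [ 655.7  -34.4    8. ]
 [ 670.6  -99.3    8. ]] [609.8 -79.2   8. ] [ 61.1 109.4  66.5]
az 14.40406452008231
dark [247 117  19  18 255] [255.9 125.4] [609.6 -79.7  50. ]
```

View pics/clampcrop.png

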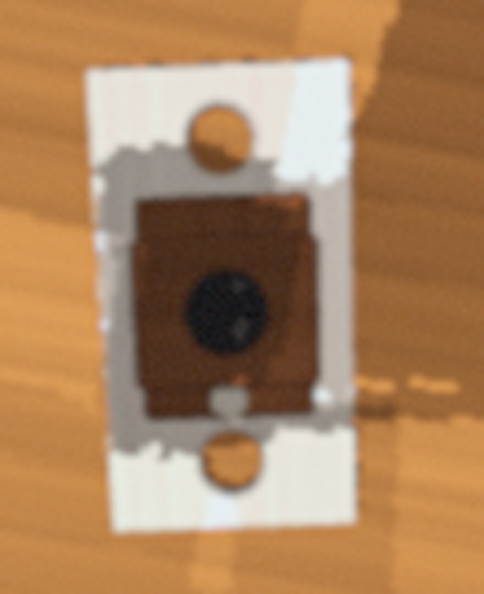

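Run:
```python
from h import *
k=load('w4')[0]['k'];a=atz("wrist",(254.9,86.2),8,k);b=atz("wrist",(257.5,159.3),8,k)
print(a,b,(a+b)/2,np.linalg.norm(a-b),np.degrees(np.arctan2(b[1]-a[1],b[0]-a[0])))
v=ctrl.get_obs();r=cv2.Rodrigues(v["orientation"])[0];print(np.degrees(np.arctan2(r[1,1],r[0,1])),v["ee_pos"])
K2=load('w2')[0]['k'];R=cam("wrist",K2)
for z in(25,28,32):
  print(atz("wrist",(261.2,158.5),z,K2),atz("wrist",(259.6,80.5),38,K2))
```

```text
[572.7 -87.5   8. ] [646.4 -71.1   8. ] [609.6 -79.3   8. ] 75.52363877882178 12.510377443452208
100.43509568468457 [664.4 -70.3 172.7]
[553.7 216.7  25. ] [480.4 201.3  38. ]
[553.3 216.6  28. ] [480.4 201.3  38. ]
[552.7 216.4  32. ] [480.4 201.3  38. ]
```

Request:
{"op": "apply_moves", "data": {
  "targets": [
    {"tx": -0.028,"ty": -0.005,"tz": 0,"spin": 1},
    {"tx": -0.055,"ty": -0.009,"tz": 0,"spin": 2.1},
    {"tx": -0.055,"ty": -0.009,"tz": -0.035,"spin": 2.1},
    {"tx": -0.055,"ty": -0.009,"tz": -0.07,"spin": 2.1},
    {"tx": -0.055,"ty": -0.009,"tz": -0.09,"spin": 2.1},
    {"tx": -0.055,"ty": -0.009,"tz": -0.09,"spin": 2.1},
    {"tx": -0.055,"ty": -0.009,"tz": -0.09,"spin": 2.1},
    {"tx": -0.055,"ty": -0.009,"tz": -0.09,"spin": 2.1}
  ]
}}

```text
t: 5.85
ee_pos: [610.9, -80.3, 84.2]
orientation: [-0.342, 3.121, -0.001]
ft_force: [0.4, -0.2, 0.0]
width: 87.7
grasp_force: 0.0
```

```bash
python3 -c "
from h import *
v=ctrl.get_obs();r=cv2.Rodrigues(v['orientation'])[0];print(np.degrees(np.arctan2(r[1,1],r[0,1])),v['ee_pos'])
k=ctrl.get_calibration('wrist');f=cam('wrist',k);print(f[1]@np.array(v['ee_pos'])+f[2].ravel())"
```

```text
102.49568435142024 [610.9 -80.3  84.2]
[ -0.5  24.4 173.5]
```

Request:
{"op": "apply_moves", "data": {
  "targets": [
    {"tx": -0.001,"ty": 0.0,"tz": -0.03,"spin": 0},
    {"tx": -0.001,"ty": 0.0,"tz": -0.05,"spin": 0},
    {"tx": -0.001,"ty": 0.0,"tz": -0.063,"spin": 0},
    {"tx": -0.001,"ty": 0.0,"tz": -0.064,"spin": 0},
    {"tx": -0.001,"ty": 0.0,"tz": -0.064,"spin": 0},
    {"tx": -0.001,"ty": 0.0,"tz": -0.064,"spin": 0},
    {"tx": -0.001,"ty": 0.0,"tz": -0.064,"spin": 0},
    {"tx": -0.001,"ty": 0.0,"tz": -0.064,"spin": 0}
  ]
}}

```text
t: 6.65
ee_pos: [609.3, -80.8, 19.5]
orientation: [-0.341, 3.122, -0.001]
ft_force: [-0.3, -0.6, -0.9]
width: 87.5
grasp_force: 0.0
```

Request:
{"op": "apply_moves", "data": {
  "targets": [
    {"tx": 0,"ty": 0,"tz": 0,"spin": 0},
    {"tx": 0,"ty": 0,"tz": 0,"spin": 0},
    {"tx": 0,"ty": 0,"tz": 0,"spin": 0},
    {"tx": 0,"ty": 0,"tz": 0,"spin": 0},
    {"tx": 0,"ty": 0,"tz": 0,"spin": 0},
    {"tx": 0,"ty": 0,"tz": 0,"spin": 0},
    {"tx": 0,"ty": 0,"tz": 0,"spin": 0},
    {"tx": 0,"ty": 0,"tz": 0,"spin": 0}
  ],
  "gripper": 1
}}

```text
t: 7.45
ee_pos: [608.7, -80.7, 18.6]
orientation: [0.341, -3.123, -0.0]
ft_force: [-0.1, 0.3, 0.5]
width: 39.8
grasp_force: 30.0
```

Request:
{"op": "apply_moves", "data": {
  "targets": [
    {"tx": 0,"ty": 0,"tz": 0.025,"spin": 0},
    {"tx": 0,"ty": 0,"tz": 0.055,"spin": 0},
    {"tx": -0.006,"ty": 0.02,"tz": 0.07,"spin": 0},
    {"tx": -0.018,"ty": 0.055,"tz": 0.07,"spin": 0},
    {"tx": -0.03,"ty": 0.095,"tz": 0.07,"spin": 0},
    {"tx": -0.043,"ty": 0.135,"tz": 0.07,"spin": 0},
    {"tx": -0.055,"ty": 0.172,"tz": 0.07,"spin": 0},
    {"tx": -0.067,"ty": 0.21,"tz": 0.07,"spin": 0}
  ]
}}

```text
t: 8.25
ee_pos: [540.9, 130.6, 88.6]
orientation: [0.34, -3.123, 0.0]
ft_force: [0.9, -0.2, -1.5]
width: 40.1
grasp_force: 30.0
```

Request:
{"op": "apply_moves", "data": {
  "targets": [
    {"tx": -0.01,"ty": 0.03,"tz": 0,"spin": -0.2},
    {"tx": -0.018,"ty": 0.056,"tz": 0,"spin": -0.4},
    {"tx": -0.024,"ty": 0.073,"tz": 0,"spin": -0.6},
    {"tx": -0.026,"ty": 0.0795,"tz": 0,"spin": -0.6},
    {"tx": -0.026,"ty": 0.0795,"tz": 0,"spin": -0.6},
    {"tx": -0.026,"ty": 0.0795,"tz": 0,"spin": -0.6},
    {"tx": -0.026,"ty": 0.0795,"tz": 0,"spin": -0.6},
    {"tx": -0.026,"ty": 0.0795,"tz": 0,"spin": -0.6}
  ]
}}

```text
t: 9.05
ee_pos: [516.1, 208.0, 88.7]
orientation: [0.322, -3.125, 0.0]
ft_force: [0.4, 0.7, -2.1]
width: 39.9
grasp_force: 30.0
```

```bash
python3 -c "
from h import *
v=ctrl.get_obs();r=cv2.Rodrigues(v['orientation'])[0];print(np.degrees(np.arctan2(r[1,1],r[0,1])))
shot('w5',[])"
```

```text
101.78427147789586
[516.1 208.1  88.7] 9.1
```

View pics/w5.png

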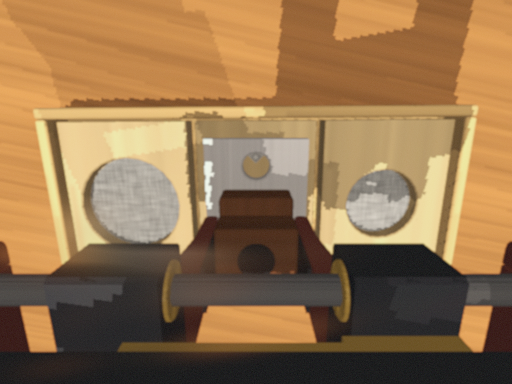

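The front hole shows at (257,165) with the diamond pin's nose visible inside it at (256,157). I'll compare the two.

Run:
```python
from h import *
r,im=load('w5');k=r['k'];hsv=cv2.cvtColor(im,cv2.COLOR_RGB2HSV)
m=np.zeros(im.shape[:2],np.uint8);m[140:190,235:280]=(hsv[140:190,235:280,1]>75);m=cv2.morphologyEx(m,cv2.MORPH_CLOSE,np.ones((7,7)))
n,l,st,ce=cv2.connectedComponentsWithStats(m);j=1+np.argmax(st[1:,4]);print(st[j],ce[j])
print("hole",atz("wrist",ce[j],78,k)," pin",atz("wrist",(256,157),38,k))
a=np.radians(11.9);t=ctrl.get_obs()["ee_pos"][:2];print("expect diamond->centre",atz("wrist",(256,157),38,k)[:2]+38*np.array([np.cos(a),np.sin(a)]),"hole->centre",atz("wrist",ce[j],78,k)[:2]+38*np.array([np.cos(a),np.sin(a)]))
cv2.imwrite("pics/hole.png",cv2.resize(im[130:200,215:300,::-1],None,fx=6,fy=6,interpolation=cv2.INTER_CUBIC))
```

```text
[243 156  26  22 428] [255.7 166.6]
hole [480.1 201.   78. ]  pin [480.2 201.3  38. ]
expect diamond->centre [517.4 209.1] hole->centre [517.2 208.9]
```

View pics/hole.png

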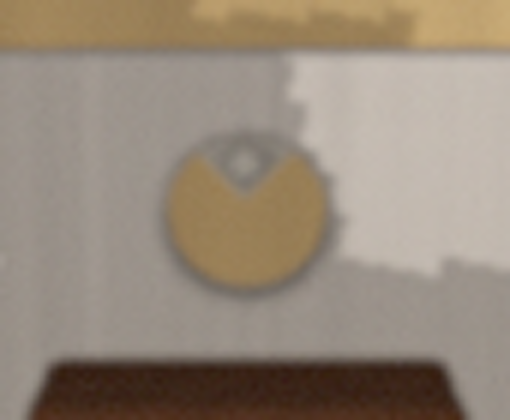

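Aligned within about 0.5 mm, so I'll lower.

Request:
{"op": "apply_moves", "data": {
  "targets": [
    {"tx": 0,"ty": 0,"tz": -0.015,"spin": 0},
    {"tx": 0,"ty": 0,"tz": -0.028,"spin": 0},
    {"tx": 0,"ty": 0,"tz": -0.036,"spin": 0},
    {"tx": 0,"ty": 0,"tz": -0.042,"spin": 0},
    {"tx": 0,"ty": 0,"tz": -0.046,"spin": 0},
    {"tx": 0,"ty": 0,"tz": -0.049,"spin": 0},
    {"tx": 0,"ty": 0,"tz": -0.051,"spin": 0},
    {"tx": 0,"ty": 0,"tz": -0.051,"spin": 0}
  ]
}}

```text
t: 9.9
ee_pos: [515.8, 208.9, 37.6]
orientation: [-0.325, 3.125, -0.0]
ft_force: [-0.5, -0.8, -1.7]
width: 39.8
grasp_force: 30.0
```

Force shows only the weight, so the pins are through the holes. I'll release, then rise.

Request:
{"op": "apply_moves", "data": {
  "targets": [
    {"tx": 0,"ty": 0,"tz": -0.001,"spin": 0},
    {"tx": 0,"ty": 0,"tz": -0.001,"spin": 0},
    {"tx": 0,"ty": 0,"tz": -0.001,"spin": 0},
    {"tx": 0,"ty": 0,"tz": -0.001,"spin": 0},
    {"tx": 0,"ty": 0,"tz": -0.001,"spin": 0},
    {"tx": 0,"ty": 0,"tz": -0.001,"spin": 0},
    {"tx": 0,"ty": 0,"tz": -0.001,"spin": 0},
    {"tx": 0,"ty": 0,"tz": -0.001,"spin": 0}
  ],
  "gripper": -1
}}

```text
t: 10.7
ee_pos: [515.8, 208.8, 36.7]
orientation: [-0.324, 3.125, -0.0]
ft_force: [-0.3, -0.2, -0.4]
width: 88.0
grasp_force: 0.0
```

Request:
{"op": "apply_moves", "data": {
  "targets": [
    {"tx": 0,"ty": 0,"tz": 0.03,"spin": 0},
    {"tx": 0,"ty": 0,"tz": 0.07,"spin": 0},
    {"tx": 0,"ty": 0,"tz": 0.11,"spin": 0},
    {"tx": 0,"ty": 0,"tz": 0.136,"spin": 0},
    {"tx": 0.03,"ty": -0.035,"tz": 0.136,"spin": 0},
    {"tx": 0.06,"ty": -0.07,"tz": 0.136,"spin": 0},
    {"tx": 0.065,"ty": -0.11,"tz": 0.136,"spin": 0},
    {"tx": 0.065,"ty": -0.11,"tz": 0.136,"spin": 0}
  ]
}}

```text
t: 11.5
ee_pos: [581.5, 95.1, 172.6]
orientation: [0.318, -3.125, 0.001]
ft_force: [0.1, 0.4, 0.5]
width: 87.8
grasp_force: 0.0
```

```bash
python3 -c "
from h import *
shot('w6',[])"
```

```text
[580.9  96.9 172.5] 11.55
```

View pics/w6.png

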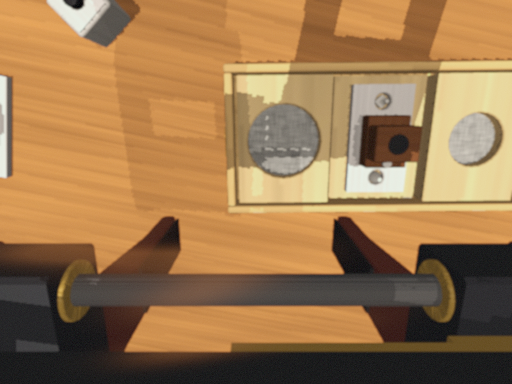

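The clamp lies flat with pins showing in both holes, at (383,101) and (376,178). Next, the large canister.

Request:
{"op": "apply_moves", "data": {
  "targets": [
    {"tx": -0.01,"ty": -0.045,"tz": 0,"spin": 0},
    {"tx": -0.02,"ty": -0.092,"tz": 0,"spin": 0},
    {"tx": -0.03,"ty": -0.14,"tz": 0,"spin": 0},
    {"tx": -0.04,"ty": -0.188,"tz": 0,"spin": 0},
    {"tx": -0.05,"ty": -0.235,"tz": 0,"spin": 0},
    {"tx": -0.06,"ty": -0.28,"tz": 0,"spin": 0},
    {"tx": -0.069,"ty": -0.317,"tz": 0,"spin": 0},
    {"tx": -0.069,"ty": -0.317,"tz": 0,"spin": 0}
  ]
}}

```text
t: 12.35
ee_pos: [511.1, -220.7, 172.7]
orientation: [-0.319, 3.125, -0.001]
ft_force: [0.4, 0.2, -0.1]
width: 88.1
grasp_force: 0.0
```

Request:
{"op": "apply_moves", "data": {
  "targets": [
    {"tx": 0,"ty": 0,"tz": 0,"spin": 0},
    {"tx": 0,"ty": 0,"tz": 0,"spin": 0},
    {"tx": 0,"ty": 0,"tz": 0,"spin": 0},
    {"tx": 0,"ty": 0,"tz": 0,"spin": 0},
    {"tx": 0,"ty": 0,"tz": 0,"spin": 0},
    {"tx": 0,"ty": 0,"tz": 0,"spin": 0},
    {"tx": 0,"ty": 0,"tz": 0,"spin": 0},
    {"tx": 0,"ty": 0,"tz": 0,"spin": 0}
  ]
}}

```text
t: 13.15
ee_pos: [511.8, -218.2, 172.7]
orientation: [-0.324, 3.125, -0.0]
ft_force: [1.2, 0.3, 0.1]
width: 88.0
grasp_force: 0.0
```

```bash
python3 -c "
from h import *
shot('w7',['large_canister','open_cup','small_canister','plain_clamp'])"
```

```text
large_canister [([257.1, 127.0], 0.62, array([ 460.7, -226.7])), ([147.1, 104.1], 0.25, array([ 461.4, -346.5]))]
open_cup [([143.0, 102.5], 0.59, array([ 460.7, -350.9]))]
small_canister [([123.7, 222.5], 0.78, array([ 600.7, -357.7]))]
plain_clamp [([251.4, 236.7], 0.94, array([ 587.5, -206.9]))]
[ 511.8 -218.2  172.7] 13.4
```

View pics/w7.png

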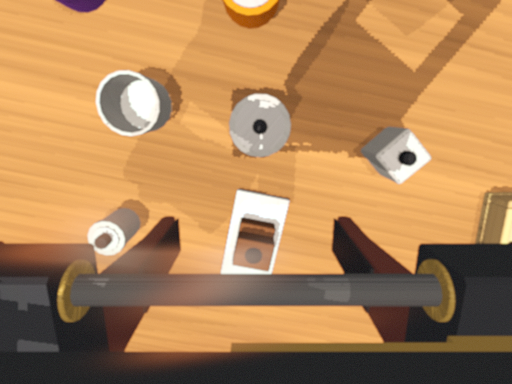

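The silver lidded canister sits at (260,125) with its knob at (260,127), and the orange one is off at the top at (250,5). The cup is at (133,103) and the small canister at (107,235).

Run:
```python
from h import *
r,im=load('w7');k=r['k'];hsv=cv2.cvtColor(im,cv2.COLOR_RGB2HSV)
m=np.zeros(im.shape[:2],np.uint8);s=np.s_[85:170,215:305];m[s]=(hsv[s][...,1]<70)|(hsv[s][...,2]<40);m=cv2.morphologyEx(m,cv2.MORPH_OPEN,np.ones((7,7)))
c=max(cv2.findContours(m,0,2)[0],key=cv2.contourArea);(u,v),rad=cv2.minEnclosingCircle(c);print(u,v,rad,cv2.boundingRect(c))
print("lid@48",atz("wrist",(u,v),48,k),"diam",np.linalg.norm(atz("wrist",(u+rad,v),48,k)-atz("wrist",(u-rad,v),48,k)))
print("knob@60",atz("wrist",(260,127),60,k),"small knob",atz("wrist",(100,239),60,k))
for t in ("top","scene"):
    for d in ctrl.pinpoint("small_canister",t)[:2]: print(t,d["uv"],d["score"])
print("knob tri",tri(("wrist",(260,127),k),("scene",(278.5/1.5,287/1.5))))
```

```text
259.19610595703125 124.49791717529297 31.923730850219727 (230, 93, 61, 63)
lid@48 [ 456. -226.   48.] diam 59.287354085159954
knob@60 [ 457.6 -225.    60. ] small knob [ 595.  -356.1   60. ]
top [349.6, 151.9] 0.48
scene [240.9, 203.9] 0.69
knob tri (array([ 457.9, -224.7,   51.9]), [0.2, 0.2])
```

Request:
{"op": "apply_moves", "data": {
  "targets": [
    {"tx": -0.03,"ty": -0.004,"tz": -0.01,"spin": 0},
    {"tx": -0.055,"ty": -0.0075,"tz": -0.03,"spin": 0},
    {"tx": -0.055,"ty": -0.0075,"tz": -0.07,"spin": 0},
    {"tx": -0.055,"ty": -0.0075,"tz": -0.105,"spin": 0},
    {"tx": -0.055,"ty": -0.0075,"tz": -0.13,"spin": 0},
    {"tx": -0.055,"ty": -0.0075,"tz": -0.145,"spin": 0},
    {"tx": -0.055,"ty": -0.0075,"tz": -0.151,"spin": 0},
    {"tx": -0.055,"ty": -0.0075,"tz": -0.151,"spin": 0}
  ]
}}

```text
t: 14.3
ee_pos: [456.5, -225.5, 21.1]
orientation: [0.324, -3.124, -0.001]
ft_force: [-0.2, 0.2, 0.5]
width: 87.5
grasp_force: 0.0
```

Request:
{"op": "apply_moves", "data": {
  "targets": [
    {"tx": 0,"ty": 0,"tz": 0,"spin": 0},
    {"tx": 0,"ty": 0,"tz": 0,"spin": 0},
    {"tx": 0,"ty": 0,"tz": 0,"spin": 0},
    {"tx": 0,"ty": 0,"tz": 0,"spin": 0},
    {"tx": 0,"ty": 0,"tz": 0,"spin": 0},
    {"tx": 0,"ty": 0,"tz": 0,"spin": 0},
    {"tx": 0,"ty": 0,"tz": 0,"spin": 0},
    {"tx": 0,"ty": 0,"tz": 0,"spin": 0}
  ],
  "gripper": 1
}}

```text
t: 15.1
ee_pos: [457.1, -225.8, 22.2]
orientation: [-0.324, 3.124, -0.001]
ft_force: [-0.1, 0.1, 7.0]
width: 56.5
grasp_force: 30.0
```

Request:
{"op": "apply_moves", "data": {
  "targets": [
    {"tx": 0,"ty": 0,"tz": 0.02,"spin": 0},
    {"tx": 0,"ty": 0,"tz": 0.055,"spin": 0},
    {"tx": 0,"ty": 0,"tz": 0.09,"spin": 0},
    {"tx": 0.006,"ty": 0.025,"tz": 0.095,"spin": 0},
    {"tx": 0.016,"ty": 0.068,"tz": 0.095,"spin": 0},
    {"tx": 0.026,"ty": 0.112,"tz": 0.095,"spin": 0},
    {"tx": 0.036,"ty": 0.156,"tz": 0.095,"spin": 0},
    {"tx": 0.046,"ty": 0.2,"tz": 0.095,"spin": 0}
  ]
}}

```text
t: 15.9
ee_pos: [502.5, -24.0, 116.5]
orientation: [0.324, -3.124, -0.0]
ft_force: [0.4, 0.3, -2.0]
width: 56.5
grasp_force: 30.0
```

Request:
{"op": "apply_moves", "data": {
  "targets": [
    {"tx": 0.01,"ty": 0.043,"tz": 0,"spin": 0},
    {"tx": 0.02,"ty": 0.085,"tz": 0,"spin": 0},
    {"tx": 0.028,"ty": 0.12,"tz": 0,"spin": 0},
    {"tx": 0.033,"ty": 0.141,"tz": 0,"spin": 0},
    {"tx": 0.033,"ty": 0.141,"tz": -0.02,"spin": 0},
    {"tx": 0.033,"ty": 0.141,"tz": -0.04,"spin": 0},
    {"tx": 0.033,"ty": 0.141,"tz": -0.05,"spin": 0},
    {"tx": 0.033,"ty": 0.141,"tz": -0.05,"spin": 0}
  ]
}}

```text
t: 16.7
ee_pos: [534.3, 115.0, 65.1]
orientation: [0.324, -3.121, 0.0]
ft_force: [-0.7, -0.7, -2.0]
width: 56.6
grasp_force: 30.0
```

```bash
python3 -c "
from h import *
v=ctrl.get_obs();print(v['ft_force'],v['width'])
shot('w8',[])"
```

```text
[-0.7 -0.7 -2. ] 56.630018747147574
[535.1 115.1  66.1] 16.75
```

View pics/w8.png

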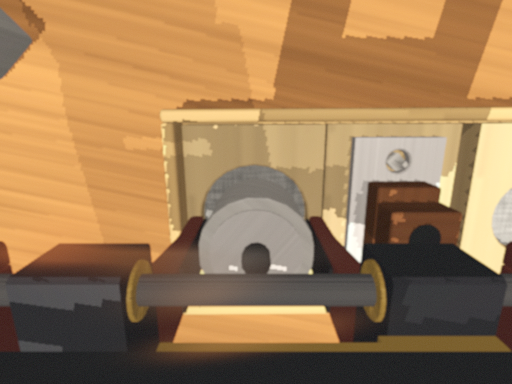

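Canister held upright and centred over the wide recess. I'll lower it.

Request:
{"op": "apply_moves", "data": {
  "targets": [
    {"tx": 0,"ty": 0,"tz": -0.008,"spin": 0},
    {"tx": 0,"ty": 0,"tz": -0.015,"spin": 0},
    {"tx": 0,"ty": 0,"tz": -0.02,"spin": 0},
    {"tx": 0,"ty": 0,"tz": -0.023,"spin": 0},
    {"tx": 0,"ty": 0,"tz": -0.025,"spin": 0},
    {"tx": 0,"ty": 0,"tz": -0.025,"spin": 0},
    {"tx": 0,"ty": 0,"tz": -0.025,"spin": 0},
    {"tx": 0,"ty": 0,"tz": -0.025,"spin": 0}
  ]
}}

```text
t: 17.55
ee_pos: [535.9, 115.4, 41.9]
orientation: [-0.324, 3.124, 0.0]
ft_force: [-0.2, -0.5, -2.5]
width: 56.4
grasp_force: 30.0
```

Request:
{"op": "apply_moves", "data": {
  "targets": [
    {"tx": 0,"ty": 0,"tz": -0.001,"spin": 0},
    {"tx": 0,"ty": 0,"tz": -0.002,"spin": 0},
    {"tx": 0,"ty": 0,"tz": -0.002,"spin": 0},
    {"tx": 0,"ty": 0,"tz": -0.002,"spin": 0},
    {"tx": 0,"ty": 0,"tz": -0.002,"spin": 0},
    {"tx": 0,"ty": 0,"tz": -0.002,"spin": 0},
    {"tx": 0,"ty": 0,"tz": -0.002,"spin": 0},
    {"tx": 0,"ty": 0,"tz": -0.002,"spin": 0}
  ]
}}

```text
t: 18.35
ee_pos: [536.0, 115.4, 40.2]
orientation: [-0.324, 3.124, 0.0]
ft_force: [-1.9, 0.1, 5.8]
width: 56.6
grasp_force: 30.0
```

Request:
{"op": "apply_moves", "data": {
  "targets": [
    {"tx": 0,"ty": 0,"tz": 0,"spin": 0},
    {"tx": 0,"ty": 0,"tz": 0,"spin": 0},
    {"tx": 0,"ty": 0,"tz": 0,"spin": 0},
    {"tx": 0,"ty": 0,"tz": 0,"spin": 0},
    {"tx": 0,"ty": 0,"tz": 0,"spin": 0},
    {"tx": 0,"ty": 0,"tz": 0,"spin": 0},
    {"tx": 0,"ty": 0,"tz": 0,"spin": 0},
    {"tx": 0,"ty": 0,"tz": 0,"spin": 0}
  ],
  "gripper": -1
}}

```text
t: 19.15
ee_pos: [535.8, 115.3, 39.7]
orientation: [0.324, -3.125, 0.0]
ft_force: [0.7, 0.5, -0.3]
width: 87.9
grasp_force: 0.0
```

Request:
{"op": "apply_moves", "data": {
  "targets": [
    {"tx": 0,"ty": 0,"tz": 0.03,"spin": 0},
    {"tx": 0,"ty": 0,"tz": 0.075,"spin": 0},
    {"tx": 0,"ty": 0,"tz": 0.115,"spin": 0},
    {"tx": 0.006,"ty": -0.025,"tz": 0.133,"spin": 0},
    {"tx": 0.017,"ty": -0.07,"tz": 0.133,"spin": 0},
    {"tx": 0.029,"ty": -0.115,"tz": 0.133,"spin": 0},
    {"tx": 0.04,"ty": -0.16,"tz": 0.133,"spin": 0},
    {"tx": 0.051,"ty": -0.205,"tz": 0.133,"spin": 0}
  ]
}}

```text
t: 19.95
ee_pos: [587.0, -91.4, 172.9]
orientation: [-0.325, 3.124, -0.0]
ft_force: [0.2, 0.2, 0.1]
width: 87.6
grasp_force: 0.0
```

Request:
{"op": "apply_moves", "data": {
  "targets": [
    {"tx": 0.011,"ty": -0.045,"tz": 0,"spin": 0},
    {"tx": 0.022,"ty": -0.09,"tz": 0,"spin": 0},
    {"tx": 0.033,"ty": -0.135,"tz": 0,"spin": 0},
    {"tx": 0.044,"ty": -0.18,"tz": 0,"spin": 0},
    {"tx": 0.055,"ty": -0.225,"tz": 0,"spin": 0},
    {"tx": 0.064,"ty": -0.257,"tz": 0,"spin": 0},
    {"tx": 0.064,"ty": -0.257,"tz": 0,"spin": 0},
    {"tx": 0.064,"ty": -0.257,"tz": 0,"spin": 0}
  ]
}}

```text
t: 20.75
ee_pos: [650.2, -346.9, 172.0]
orientation: [0.322, -3.124, -0.001]
ft_force: [1.1, -0.1, -1.2]
width: 87.9
grasp_force: 0.0
```

Run:
```python
from h import *
shot('w9',['small_canister'])
```

```text
small_canister [([255.8, 126.1], 0.84, array([ 598.3, -356.8]))]
[ 650.3 -345.3  172.3] 20.85
```

View pics/w9.png

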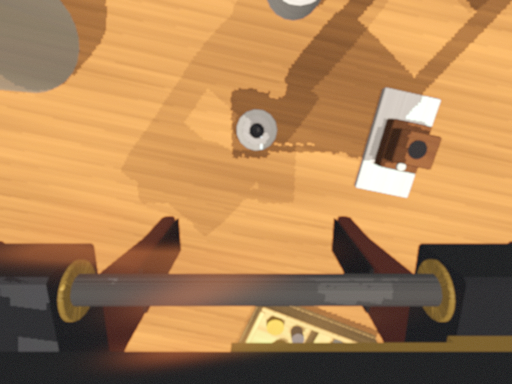

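The small canister is at (257,130), round and lidded. The plain clamp is well to the right at (400,145).

Run:
```python
from h import *
k=load('w9')[0]['k']
print(atz("wrist",(256.8,130.3),48,k),atz("wrist",(256.8,130.3),60,k),np.linalg.norm(atz("wrist",(236.3,130),48,k)-atz("wrist",(277.5,130),48,k)))
print(tri(("wrist",(256.8,130.3),k),("scene",(193/1.5,348/1.5))),ctrl.get_obs()["ee_pos"])
```

```text
[ 599.9 -355.6   48. ] [ 599.2 -355.8   60. ] 38.33612707644393
(array([ 599.3, -354.4,   53.7]), [1.3, 1.3]) [ 650.3 -345.3  172.3]
```

Request:
{"op": "apply_moves", "data": {
  "targets": [
    {"tx": -0.03,"ty": -0.006,"tz": -0.01,"spin": 0},
    {"tx": -0.051,"ty": -0.01,"tz": -0.03,"spin": 0},
    {"tx": -0.051,"ty": -0.01,"tz": -0.07,"spin": 0},
    {"tx": -0.051,"ty": -0.01,"tz": -0.105,"spin": 0},
    {"tx": -0.051,"ty": -0.01,"tz": -0.13,"spin": 0},
    {"tx": -0.051,"ty": -0.01,"tz": -0.145,"spin": 0},
    {"tx": -0.051,"ty": -0.01,"tz": -0.151,"spin": 0},
    {"tx": -0.051,"ty": -0.01,"tz": -0.151,"spin": 0}
  ]
}}

```text
t: 21.65
ee_pos: [600.0, -356.0, 21.7]
orientation: [0.326, -3.124, -0.0]
ft_force: [0.2, -0.3, -0.2]
width: 87.8
grasp_force: 0.0
```

Request:
{"op": "apply_moves", "data": {
  "targets": [
    {"tx": 0,"ty": 0,"tz": 0,"spin": 0},
    {"tx": 0,"ty": 0,"tz": 0,"spin": 0},
    {"tx": 0,"ty": 0,"tz": 0,"spin": 0},
    {"tx": 0,"ty": 0,"tz": 0,"spin": 0},
    {"tx": 0,"ty": 0,"tz": 0,"spin": 0},
    {"tx": 0,"ty": 0,"tz": 0,"spin": 0},
    {"tx": 0,"ty": 0,"tz": 0,"spin": 0},
    {"tx": 0,"ty": 0,"tz": 0,"spin": 0}
  ],
  "gripper": 1
}}

```text
t: 22.45
ee_pos: [599.8, -356.7, 21.7]
orientation: [0.324, -3.125, 0.0]
ft_force: [-0.4, 0.0, 0.7]
width: 36.4
grasp_force: 30.0
```

Request:
{"op": "apply_moves", "data": {
  "targets": [
    {"tx": 0,"ty": 0,"tz": 0.025,"spin": 0},
    {"tx": 0,"ty": 0,"tz": 0.07,"spin": 0},
    {"tx": 0,"ty": 0,"tz": 0.11,"spin": 0},
    {"tx": -0.005,"ty": 0.03,"tz": 0.12,"spin": 0},
    {"tx": -0.012,"ty": 0.075,"tz": 0.12,"spin": 0},
    {"tx": -0.019,"ty": 0.12,"tz": 0.12,"spin": 0},
    {"tx": -0.026,"ty": 0.165,"tz": 0.12,"spin": 0},
    {"tx": -0.033,"ty": 0.21,"tz": 0.12,"spin": 0}
  ]
}}

```text
t: 23.25
ee_pos: [566.0, -145.0, 141.5]
orientation: [0.324, -3.125, -0.0]
ft_force: [1.1, 1.3, -2.4]
width: 36.1
grasp_force: 30.0
```

Request:
{"op": "apply_moves", "data": {
  "targets": [
    {"tx": -0.007,"ty": 0.045,"tz": 0,"spin": 0},
    {"tx": -0.014,"ty": 0.09,"tz": 0,"spin": 0},
    {"tx": -0.021,"ty": 0.135,"tz": 0,"spin": 0},
    {"tx": -0.028,"ty": 0.18,"tz": 0,"spin": 0},
    {"tx": -0.035,"ty": 0.225,"tz": 0,"spin": 0},
    {"tx": -0.042,"ty": 0.27,"tz": 0,"spin": 0},
    {"tx": -0.049,"ty": 0.315,"tz": 0,"spin": 0},
    {"tx": -0.056,"ty": 0.36,"tz": 0,"spin": 0}
  ]
}}

```text
t: 24.05
ee_pos: [510.0, 215.1, 141.6]
orientation: [0.324, -3.125, 0.0]
ft_force: [1.4, 0.0, -1.6]
width: 35.9
grasp_force: 30.0
```

Request:
{"op": "apply_moves", "data": {
  "targets": [
    {"tx": -0.007,"ty": 0.045,"tz": 0,"spin": 0},
    {"tx": -0.012,"ty": 0.075,"tz": 0,"spin": 0},
    {"tx": -0.014,"ty": 0.0895,"tz": 0,"spin": 0},
    {"tx": -0.014,"ty": 0.0895,"tz": 0,"spin": 0},
    {"tx": -0.014,"ty": 0.0895,"tz": -0.03,"spin": 0},
    {"tx": -0.014,"ty": 0.0895,"tz": -0.06,"spin": 0},
    {"tx": -0.014,"ty": 0.0895,"tz": -0.075,"spin": 0},
    {"tx": -0.014,"ty": 0.0895,"tz": -0.075,"spin": 0}
  ]
}}

```text
t: 24.85
ee_pos: [495.6, 300.7, 64.6]
orientation: [0.322, -3.121, 0.003]
ft_force: [-0.6, -0.0, -1.1]
width: 36.4
grasp_force: 30.0
```

Run:
```python
from h import *
print(ctrl.get_obs()["ft_force"],ctrl.get_obs()["width"]);shot('w10',[])
```

```text
[-0.6 -0.  -1.1] 36.422235914793205
[496.6 301.5  66.1] 24.9
```

View pics/w10.png

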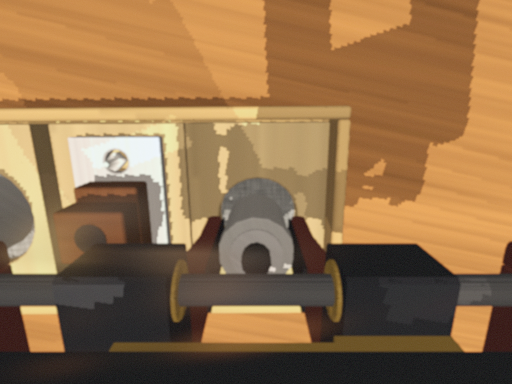

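Small canister held and centred over the narrow recess (the wide end of it shows at (258,195)). I'll lower it and let go.

Request:
{"op": "apply_moves", "data": {
  "targets": [
    {"tx": 0,"ty": 0.0005,"tz": -0.008,"spin": 0},
    {"tx": 0,"ty": 0.0005,"tz": -0.015,"spin": 0},
    {"tx": 0,"ty": 0.0005,"tz": -0.02,"spin": 0},
    {"tx": 0,"ty": 0.0005,"tz": -0.023,"spin": 0},
    {"tx": 0,"ty": 0.0005,"tz": -0.025,"spin": 0},
    {"tx": 0,"ty": 0.0005,"tz": -0.026,"spin": 0},
    {"tx": 0,"ty": 0.0005,"tz": -0.026,"spin": 0},
    {"tx": 0,"ty": 0.0005,"tz": -0.026,"spin": 0}
  ]
}}

```text
t: 25.7
ee_pos: [496.8, 303.4, 40.8]
orientation: [-0.324, 3.125, 0.0]
ft_force: [0.3, 0.6, -1.8]
width: 36.3
grasp_force: 30.0
```

Request:
{"op": "apply_moves", "data": {
  "targets": [
    {"tx": 0,"ty": 0,"tz": -0.001,"spin": 0},
    {"tx": 0,"ty": 0,"tz": -0.001,"spin": 0},
    {"tx": 0,"ty": 0,"tz": -0.001,"spin": 0},
    {"tx": 0,"ty": 0,"tz": -0.001,"spin": 0},
    {"tx": 0,"ty": 0,"tz": -0.001,"spin": 0},
    {"tx": 0,"ty": 0,"tz": -0.001,"spin": 0},
    {"tx": 0,"ty": 0,"tz": -0.001,"spin": 0},
    {"tx": 0,"ty": 0,"tz": -0.001,"spin": 0}
  ]
}}

```text
t: 26.5
ee_pos: [496.8, 303.3, 39.7]
orientation: [-0.324, 3.125, -0.0]
ft_force: [0.2, -0.1, -1.6]
width: 36.1
grasp_force: 30.0
```

Request:
{"op": "apply_moves", "data": {
  "targets": [
    {"tx": 0,"ty": 0,"tz": 0,"spin": 0},
    {"tx": 0,"ty": 0,"tz": 0,"spin": 0},
    {"tx": 0,"ty": 0,"tz": 0,"spin": 0},
    {"tx": 0,"ty": 0,"tz": 0,"spin": 0},
    {"tx": 0,"ty": 0,"tz": 0,"spin": 0},
    {"tx": 0,"ty": 0,"tz": 0,"spin": 0},
    {"tx": 0,"ty": 0,"tz": 0,"spin": 0},
    {"tx": 0,"ty": 0,"tz": 0,"spin": 0}
  ],
  "gripper": -1
}}

```text
t: 27.3
ee_pos: [496.8, 303.3, 39.7]
orientation: [-0.324, 3.125, -0.0]
ft_force: [-0.2, -0.2, -0.5]
width: 87.4
grasp_force: 0.0
```

Request:
{"op": "apply_moves", "data": {
  "targets": [
    {"tx": 0,"ty": 0,"tz": 0.03,"spin": 0},
    {"tx": 0,"ty": 0,"tz": 0.07,"spin": 0},
    {"tx": 0,"ty": 0,"tz": 0.11,"spin": 0},
    {"tx": 0,"ty": 0,"tz": 0.15,"spin": 0},
    {"tx": 0.04,"ty": -0.03,"tz": 0.16,"spin": 0},
    {"tx": 0.078,"ty": -0.06,"tz": 0.17,"spin": 0},
    {"tx": 0.078,"ty": -0.09,"tz": 0.18,"spin": 0},
    {"tx": 0.078,"ty": -0.09,"tz": 0.18,"spin": 0}
  ]
}}

```text
t: 28.1
ee_pos: [576.1, 210.5, 220.9]
orientation: [-0.319, 3.124, -0.0]
ft_force: [-0.7, 0.9, 0.3]
width: 88.2
grasp_force: 0.0
```

Run:
```python
from h import *
print(ctrl.get_obs()["ft_force"],ctrl.get_obs()["width"]);shot('w11',[])
```

```text
[-0.7  0.9  0.3] 88.18028447451461
[575.3 212.  220.1] 28.15
```

View pics/w11.png

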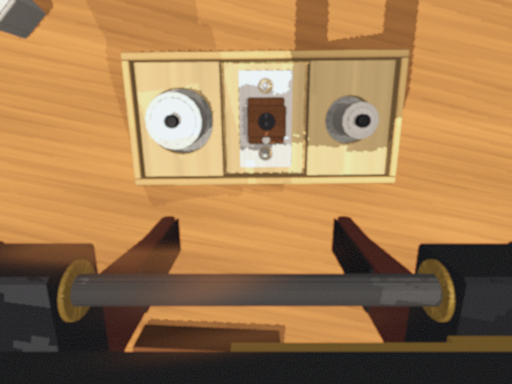

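All three are seated: large knob at (172,121), clamp dot at (267,121), small knob at (363,121). One check on the numbers, then I'll hand in.

Run:
```python
from h import *
k=load('w11')[0]['k']
L,C,S=atz("wrist",(172,121),78,k),atz("wrist",(267,121),68,k),atz("wrist",(363,121),78,k)
print(L,C,S,L[:2]-[536.4,115.3],C[:2]-[516.7,209.1],S[:2]-[496.8,303.1])
if max(np.linalg.norm(L[:2]-[536.4,115.3]),np.linalg.norm(S[:2]-[496.8,303.1]))<6: print(ctrl.close_job())
```

```text
[535.2 118.4  78. ] [516.5 210.4  68. ] [497.3 302.6  78. ] [-1.2  3.1] [-0.2  1.3] [ 0.5 -0.5]
the job is handed in; nothing more can be done
None
```

I packed both canisters and the drilled clamp into their nests and handed the job in at about 28 s. The last wrist picture put all three within about 3.5 mm of their nest centres, and the arm never went near enough to touch the look-alikes. I haven't seen the judge's result.

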